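# Lift the fittings tray out of the lidded chest and hold it level

### The job

Swing the grey chest's lid (the one with the metal bar) up until it stands straight upright, and leave it standing like that. Then lift the wooden fittings tray with the red handle out, keeping it level and with both fittings still in it, and finish while holding it: still, level and touching neither chest nor lid, about a hand's width (100 mm) above the chest's rim, over the chest. Leave the other things on the bench where they are.

Things in the scene. Friction and masses are not known exactly. Their poses are not given: they have to be found in the camera images.
- chest: Dark grey open-topped chest with bare wood edges, fixed to the bench: 160 (x) x 240 (y) x 80 mm high outside, walls and floor 8 mm. Origin at the centre of its underside on the bench top; z up. Its y axis runs along the hinge; its -x side is the side where the lid opens (roughly towards the robot), its +x side carries the hinge. The inner floor is at z = 8 mm, the rim at 80 mm.
- lid (a joint): Angle of the chest's lid in rad: 0 lying shut on the rim, 1.57 standing straight upright, stop at 1.9. The lid is a dark grey board 160 x 240 x 10 mm (mass 0.3 kg). The stiff hinge keeps the lid wherever it is left; it takes about 3 to 5 N at the bar to move it. The lid starts shut or a little ajar.
- lid_hinge (a point): Point on the hinge line, mid-length: top of the chest's far (+x) rim, 80 mm above the bench; the hinge line runs along the chest's y. Its own axes turn with the lid: at joint value 0 they are the chest's.
- lid_bar (a point): Middle of the lid's pull bar: a round aluminium bar, 12 mm diameter, parallel to the hinge, 108 mm free between its two steel brackets, held in the lid's plane 42 mm beyond the lid's free edge (30 mm or more clear between bar and edge). It lies 202 mm from the hinge line and 5 mm to the outer side of it (in the hinge point's frame at (-202, 0, 5) mm). A gripper that points straight down can hold it all the way from shut to upright, the bar turning between the fingers.
- tray: Loose light-wood tray standing on the chest's inner floor, 116 (x) x 204 (y) x 30 mm high, walls 5 mm, split lengthways by a 14 mm thick divider. Origin at the centre of its underside; z up. About 0.3 kg itself, 0.35 to 0.6 kg with the fittings; a firm grip of 40 N or more keeps it level.
- tray_grip (a point): Grip point of the tray's red handle board: in the middle of the board, 12 mm below its top edge, 52 mm above the tray's underside. The board stands upright on the divider along the tray's y, 14 mm thick (x), 110 mm long (y); top edge 64 mm above the tray's underside, bare for the upper 34 mm; 46 mm of free space on either side of it.
- hinge_fitting: Steel cabinet hinge fitting lying loose in one of the tray's two compartments: plate 32 x 58 x 7 mm with a round cup on top, 17 mm high, about 0.12 kg. Origin at the centre of its underside. It may be in either compartment.
- corner_block: Dark wood corner block lying loose in the tray's other compartment, 30 x 55 x 18 mm, about 0.03 kg. Origin at the centre of its underside.
- glue: Bystander: white glue bottle with a red cap, diameter 52, height 150 mm, standing beside the chest. Origin at the centre of its underside.
- jar: Bystander: amber jar with a steel cap, diameter 66, height 85 mm, standing beside the chest. Origin at the centre of its underside.
- tape: Bystander: yellow tape measure, 60 x 34 x 55 mm high. Origin at the centre of its underside.
- screwdriver: Bystander: screwdriver lying on the bench, about 200 mm long. Origin under its length.
- offcut: Bystander: brown wood offcut lying on the bench, 220 x 50 x 30 mm high. Origin at the centre of its underside.

How it is judged:
By the outcome, as a careful person would: the job done as asked, in the order asked, and still so for the second after the job is handed in, while the arm keeps its last pose, push and grip.
It also fails if it takes over 48 s, if anything falls off the work surface, if the arm or the gripper's body presses on something with over 40 N, if the wrist force passes 120 N, or if a joint passes its speed limit or range.

### The arm

A 6-joint arm with a two-finger parallel gripper is mounted at the origin on the work surface. World frame = base frame: x ahead of the robot, y to its left, z up, the work surface at z = 0. Lengths are in m, angles in rad, forces in N, time in s.
With the tool pointing down it reaches from about 0.25 to 0.775 m from the base axis. Payload 8.9 kg.
Tool frame: the origin (TCP) lies at the very end of the fingers, on their centre line; the grasp point (between the pads) lies 19 mm behind it; x points along the fingers, y is the direction in which the jaws open and shut, and the axes are right-handed (so a half turn about x gives the same grasp; the last joint's range is limited). The gripper opens to 85 mm and grips with 20 to 120 N. Pads are 22 mm wide; open, the fingers measure 114 mm over their backs; the gripper's body (76 mm by 85 mm) begins 54 mm behind the grasp point. The pads swing forward as they close: fully open they stand 13 mm farther back than shut.
Start: joints at [1.043, 0.291, -0.153, 1.127, 0, 1.431], TCP at [0.199, 0.486, 0.231] pointing down, gripper open.
Joint ranges: [-2.52, 2.52], [-0.91, 1.74], [-1.3, 1.37], [-1.96, 2.02], [-1.52, 1.47], [-3.14, 3.14]. Speed limits (rad/s): [2.22, 2.22, 2.79, 3.14, 3.14, 3.14].

### API

Orientations are given as [roll, pitch, yaw] about the fixed x, y, z axes, in that order (R = Rz(yaw) Ry(pitch) Rx(roll)).
In Python, from workcell import bot gives the robot as it stands. The module is installed in compiled form; this text tells all that it offers.
- The arm moves only by the shell command python3 -m inch 'ROWS'. ROWS is JSON, a list of rows, each an object of numbers: "jaw": the finger opening in m, from 0 to 0.0854; "dx", "dy", "dz": the shift along the world's x, y, z in m; "rx", "ry", "rz": the turn, a rotation vector about the world's x, y, z in rad. A call has 1 to 5 rows; each row is the pose to reach, as a shift and turn from the pose commanded when the call began; what a row does not reach only later rows make up. A row lasts 1/10 s, in which the tool goes at most 50 mm and 8.59 degrees, less where a joint would pass 70% of its speed; a pose out of reach is approached as far as the arm can. A call with a gripper value outside its range is refused whole. The fingers move at their own pace and stop on an object; the grip force is fixed at half the most. Time passes only in rows, so rows that repeat a pose let the fingers close. It gives the time, the measured TCP pose, the force and the opening at its end, in the units of the state.
- bot.state(): the state, without advancing time (a new reading comes with each control period).
- bot.capture(name): name is "scene" or "top" or "wrist"; returns the picture (384x512x3 uint8, red, green, blue); there is no depth.
- bot.camera_info(name): a dict with "mtx" (3x3 intrinsics, pixels), "R" (3x3) and "t" (3): a world point X has camera coordinates R X + t; the wrist camera has in their place "hand_eye" (4x4, takes a point from camera to tool coordinates, whose origin is the TCP and whose axes are the tool frame's). Camera axes: x right, y down, z forward; pixel columns grow to the right and rows downward; lengths in m; the calibration is good to about 2 mm. A picture is of the moment at which its call begins: read the wrist's pose just before it. camera_info takes no time and is no camera call.
- bot.finish_job(): hands the job in, once; it reports no verdict.
Trained networks look in the newest picture that a camera, given by its name, has taken for a name from the list of things; names that differ only in an ending like _2 or _b are one class to them, and where a whole thing is asked for, a point or a joint stands for the part that bears it (a point fixed in the world has none). Each returns a list of dicts, best first, with "conf" (0 to 1); they miss things now and then, are a little off and sometimes report something else, mostly with a low value. They report only what shows in the picture. A call takes as long as a camera call.
- bot.regions_of(target, camera): "pixels" (384x512 bool, what is visible of it).
- bot.place_of(target, camera): "point" ([x, y, z] in m, in world coordinates, good to about 4 mm: a listed point, or the origin of a listed thing).
The state is a dict: "time_s": time; "joints": joint angles; "joint_vel": joint speeds; "tau": joint torques, N m; "tcp_pos": TCP position; "ee_rot": TCP orientation; "force": force on the tool from outside, world axes, zero at the start; "torque": the same for the moment, N m; "opening": finger opening in m.
Only numpy, scipy, OpenCV 4.12 (cv2) and the standard library are available. Lean on these libraries where they do the work, as an engineer would, in place of code of your own. Each camera call takes 0.05 s, during which the arm holds its last target.

## Working session

There is one attempt and no reset: what is moved stays moved. The work goes in short steps, Python scripts to look and compute and a shell command to move; the robot and the scene stay as the last step left them, time stands still between calls to the robot, and variables do not carry over. Pictures are saved under pics/ and viewed, and the job is handed in when it is done.

```bash
mkdir -p pics
python3 - <<'E'
from workcell import bot
import cv2, numpy as np
s=bot.state(); print({k:np.round(v,3).tolist() for k,v in s.items()})
ims=[]
for c in ("scene","top"):
    im=bot.capture(c); ims.append(im)
    for t in ("chest","lid","lid_hinge","lid_bar","tray_grip"):
        try:
            for r in bot.place_of(t,c)[:2]: print(c,t,round(r['conf'],2),np.round(r['point'],3))
        except Exception as e: print(c,t,e)
cv2.imwrite('pics/a.png',np.hstack(ims)[:,:,::-1][:, :])
for c,i in zip("st",ims): cv2.imwrite(f'pics/a_{c}.png',cv2.resize(i[:,:,::-1],(800,600)))
E
```

```text
{'time_s': 0.0, 'joints': [1.043, 0.291, -0.154, 1.127, -0.0, 1.432], 'joint_vel': [0.001, -0.0, -0.0, 0.002, 0.002, 0.001], 'tau': [-0.001, -53.714, 33.138, 0.016, -0.0, -0.0], 'tcp_pos': [0.199, 0.485, 0.231], 'ee_rot': [-1.709, 1.569, -2.098], 'force': [0.144, 0.662, 0.669], 'torque': [-0.074, -0.022, -0.084], 'opening': 0.085}
scene chest 0.77 [ 0.563 -0.115  0.002]
scene lid it knows: chest, corner_block, glue, hinge_fitting, jar, lid_bar, lid_hinge, offcut, screwdriver, tape, tray, tray_grip
scene lid_hinge 0.85 [ 0.639 -0.137  0.079]
scene lid_bar 0.96 [ 0.455 -0.078  0.134]
top chest 0.66 [ 0.566 -0.113  0.007]
top lid it knows: chest, corner_block, glue, hinge_fitting, jar, lid_bar, lid_hinge, offcut, screwdriver, tape, tray, tray_grip
top lid_hinge 0.77 [ 0.638 -0.139  0.082]
top lid_hinge 0.59 [ 0.564 -0.117  0.002]
top lid_bar 0.95 [ 0.453 -0.08   0.136]
```

View pics/a_s.png

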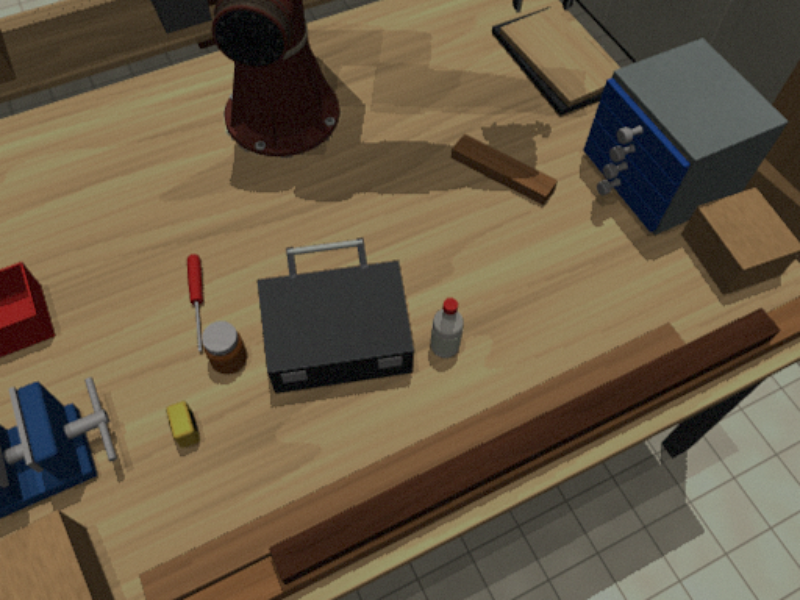

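View pics/a_t.png

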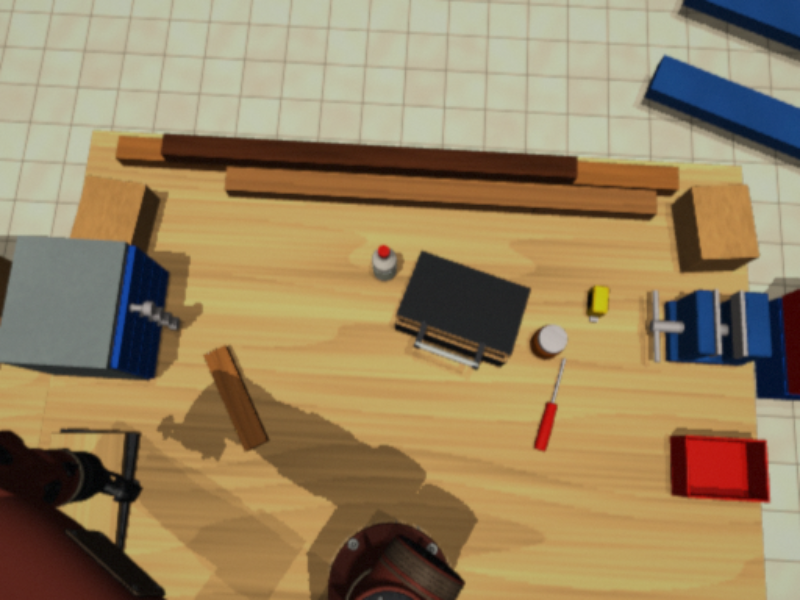

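The scene and top views agree. The lid is ajar about 14°, with the bar nearest the robot; in the top view the bar is at about (447,350). The jar is to the right of the chest and the glue is to the left. Next I'll work out the chest yaw and the tool turn.

```bash
cat > h.py <<'E'
from workcell import bot
import cv2, numpy as np
from scipy.spatial.transform import Rotation as Ro
def toolR(s=None):
    s=s or bot.state(); return Ro.from_euler('xyz',s['ee_rot']).as_matrix()
def down(jaw_yaw):  # tool x down, y along jaw_yaw
    y=np.array([np.cos(jaw_yaw),np.sin(jaw_yaw),0]); x=np.array([0,0,-1.]); return np.c_[x,y,np.cross(x,y)]
def st():
    s=bot.state(); R=toolR(s); print('t',round(s['time_s'],2),'tcp',np.round(s['tcp_pos'],4),'F',np.round(s['force'],1),'open',round(s['opening'],4),'jawyaw',np.round(np.degrees(np.arctan2(R[1,1],R[0,1])),1),'down',np.round(R[:,0],3)); return s,R
E
python3 - <<'E'
from h import *
s,R=st()
H=np.array([.6385,-.138,.08]);B=np.array([.454,-.079,.135])
d=H-B; yaw=np.arctan2(d[1],d[0]); print(np.degrees(yaw),np.linalg.norm(d))
for k in (0,np.pi): print(Ro.from_matrix(down(yaw+k)@R.T).as_rotvec())
print(bot.camera_info('wrist')['hand_eye'].round(3) if hasattr(bot.camera_info('wrist')['hand_eye'],'round') else bot.camera_info('wrist')['hand_eye'])
print(s['joints'])
E
```

```text
t 0.5 tcp [0.199  0.4858 0.2313] F [0.5 0.5 0.5] open 0.0852 jawyaw 67.7 down [-0. -0. -1.]
-17.73340291057679 0.201360994236719
[-3.15370036e-06 -1.31293471e-05 -1.49151056e+00]
[ 1.34169204e-05 -3.22277616e-06  1.65008209e+00]
[[-0.001 -0.268  0.963 -0.141]
 [ 1.    -0.     0.001 -0.001]
 [-0.     0.963  0.268 -0.068]
 [ 0.     0.     0.     1.   ]]
[ 1.04269539e+00  2.90703393e-01 -1.53410757e-01  1.12669276e+00
  6.23910149e-06  1.43148742e+00]
```

```bash
python3 -m inch '[{"dx":0.1,"dy":-0.22,"rz":-0.6,"jaw":0.035},{"dx":0.1,"dy":-0.22,"rz":-0.6,"jaw":0.035},{"dx":0.1,"dy":-0.22,"rz":-0.6,"jaw":0.035},{"dx":0.1,"dy":-0.22,"rz":-0.6,"jaw":0.035},{"dx":0.1,"dy":-0.22,"rz":-0.6,"jaw":0.035}]' && python3 -m inch '[{"dx":0.155,"dy":-0.345,"rz":-0.891,"jaw":0.035},{"dx":0.155,"dy":-0.345,"rz":-0.891,"jaw":0.035},{"dx":0.155,"dy":-0.345,"rz":-0.891,"jaw":0.035},{"dx":0.155,"dy":-0.345,"rz":-0.891,"jaw":0.035},{"dx":0.155,"dy":-0.345,"rz":-0.891,"jaw":0.035}]'
```

```text
schema error: expected keys jaw, dx, dy, dz, rx, ry, rz
```

Run:
```python
from h import *
s,R=st()
```

```text
t 0.5 tcp [0.199  0.4858 0.2313] F [0.5 0.5 0.5] open 0.0852 jawyaw 67.7 down [-0. -0. -1.]
```

All keys are required in each row.

```bash
python3 -m inch '[{"jaw":0.035,"dx":0.1,"dy":-0.22,"dz":0,"rx":0,"ry":0,"rz":-0.6},{"jaw":0.035,"dx":0.1,"dy":-0.22,"dz":0,"rx":0,"ry":0,"rz":-0.6},{"jaw":0.035,"dx":0.1,"dy":-0.22,"dz":0,"rx":0,"ry":0,"rz":-0.6},{"jaw":0.035,"dx":0.1,"dy":-0.22,"dz":0,"rx":0,"ry":0,"rz":-0.6},{"jaw":0.035,"dx":0.1,"dy":-0.22,"dz":0,"rx":0,"ry":0,"rz":-0.6}]'
python3 - <<'E'
from h import *
s,R=st()
E
```

```text
time_s: 1.0
tcp_pos: [0.2994, 0.2638, 0.2314]
ee_rot: [1.054, 1.57, 0.06]
force: [0.3, 0.4, 0.7]
opening: 0.035
t 1.0 tcp [0.2994 0.2638 0.2314] F [0.3 0.4 0.7] open 0.035 jawyaw 33.0 down [ 0.001  0.    -1.   ]
```

```bash
python3 -m inch '[{"jaw":0.035,"dx":0.155,"dy":-0.345,"dz":0,"rx":0,"ry":0,"rz":-0.891},{"jaw":0.035,"dx":0.155,"dy":-0.345,"dz":0,"rx":0,"ry":0,"rz":-0.891},{"jaw":0.035,"dx":0.155,"dy":-0.345,"dz":0,"rx":0,"ry":0,"rz":-0.891},{"jaw":0.035,"dx":0.155,"dy":-0.345,"dz":0,"rx":0,"ry":0,"rz":-0.891},{"jaw":0.035,"dx":0.155,"dy":-0.345,"dz":0,"rx":0,"ry":0,"rz":-0.891}]' ;  python3 -m inch '[{"jaw":0.035,"dx":0,"dy":0,"dz":0,"rx":0,"ry":0,"rz":0},{"jaw":0.035,"dx":0,"dy":0,"dz":0,"rx":0,"ry":0,"rz":0}]'
python3 - <<'E'
from h import *
s,R=st()
E
```

```text
time_s: 1.5
tcp_pos: [0.402, 0.0357, 0.2316]
ee_rot: [1.774, 1.57, 0.029]
force: [1.0, 0.4, -0.3]
opening: 0.035
time_s: 1.7
tcp_pos: [0.4016, 0.0367, 0.2312]
ee_rot: [-2.039, 1.57, 2.503]
force: [0.4, -0.4, -0.3]
opening: 0.0346
t 1.7 tcp [0.4016 0.0367 0.2312] F [ 0.4 -0.4 -0.3] open 0.0346 jawyaw -9.8 down [-0.  0. -1.]
```

```bash
python3 -m inch '[{"jaw":0.035,"dx":0.0525,"dy":-0.116,"dz":0,"rx":0,"ry":0,"rz":-0.139},{"jaw":0.035,"dx":0.0525,"dy":-0.116,"dz":0,"rx":0,"ry":0,"rz":-0.139},{"jaw":0.035,"dx":0.0525,"dy":-0.116,"dz":0,"rx":0,"ry":0,"rz":-0.139},{"jaw":0.035,"dx":0.0525,"dy":-0.116,"dz":0,"rx":0,"ry":0,"rz":-0.139},{"jaw":0.035,"dx":0.0525,"dy":-0.116,"dz":0,"rx":0,"ry":0,"rz":-0.139}]'
python3 - <<'E'
from h import *
s,R=st()
im=bot.capture('wrist'); cv2.imwrite('pics/w1.png',im[:,:,::-1])
for r in bot.place_of('lid_bar','wrist')[:2]: print(r['conf'],np.round(r['point'],4))
rs=bot.regions_of('lid_bar','wrist')
print([ (r['conf'],int(r['pixels'].sum())) for r in rs])
E
```

```text
time_s: 2.2
tcp_pos: [0.4536, -0.0769, 0.2311]
ee_rot: [-1.965, 1.57, 2.442]
force: [0.4, 0.6, -0.6]
opening: 0.0347
t 2.2 tcp [ 0.4536 -0.0769  0.2311] F [ 0.4  0.6 -0.6] open 0.0347 jawyaw -17.5 down [-0.001  0.001 -1.   ]
0.8 [ 0.4514 -0.0826  0.1319]
[(0.71, 48640)]
```

View pics/w1.png

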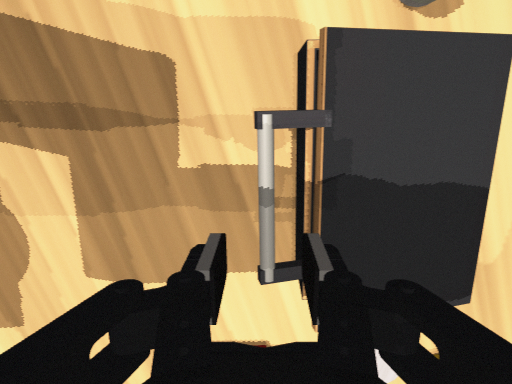

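The bar runs vertically at column ~264 to 266, rows 115 to 275, between the fingers. The right-hand finger will pass between the bar and the lid. I'll back-project the bar ends.

Run:
```python
from h import *
s,R=st(); ci=bot.camera_info('wrist'); K=np.array(ci['mtx']); T=np.array(ci['hand_eye'])
C=R@T[:3,3]+s['tcp_pos']
def bp(u,v,z):
    d=R@T[:3,:3]@np.linalg.solve(K,[u,v,1]); return C+d*(z-C[2])/d[2]
P=[]
for z in (.132,.135,.138):
    a,b=bp(264.5,124,z),bp(267,270,z); print(z,a.round(4),b.round(4),np.linalg.norm(a-b),'mid',((a+b)/2).round(4),'dir',np.degrees(np.arctan2(*(a-b)[[1,0]]))-90)
```

```text
t 2.35 tcp [ 0.4535 -0.0766  0.2314] F [ 0.4 -0.7 -0.1] open 0.0351 jawyaw -17.4 down [-0.  0. -1.]
0.132 [ 0.4688 -0.0287  0.132 ] [ 0.4365 -0.1384  0.132 ] 0.11435303203345007 mid [ 0.4527 -0.0835  0.132 ] dir -16.402902208539587
0.135 [ 0.4689 -0.0285  0.135 ] [ 0.437  -0.1368  0.135 ] 0.11292460770007907 mid [ 0.4529 -0.0827  0.135 ] dir -16.402902208539572
0.138 [ 0.4689 -0.0283  0.138 ] [ 0.4374 -0.1353  0.138 ] 0.11149618336670812 mid [ 0.4532 -0.0818  0.138 ] dir -16.402902208539572
```

```bash
python3 -m inch '[{"jaw":0.035,"dx":0,"dy":-0.004,"dz":-0.04,"rx":0,"ry":0,"rz":0.006},{"jaw":0.035,"dx":0,"dy":-0.004,"dz":-0.08,"rx":0,"ry":0,"rz":0.006},{"jaw":0.035,"dx":0,"dy":-0.004,"dz":-0.1,"rx":0,"ry":0,"rz":0.006},{"jaw":0.035,"dx":0,"dy":-0.004,"dz":-0.115,"rx":0,"ry":0,"rz":0.006},{"jaw":0.035,"dx":0,"dy":-0.004,"dz":-0.115,"rx":0,"ry":0,"rz":0.006}]'
python3 - <<'E'
from h import *
s,R=st()
im=bot.capture('wrist'); cv2.imwrite('pics/w2.png',im[:,:,::-1])
E
```

```text
time_s: 2.85
tcp_pos: [0.4523, -0.0806, 0.1149]
ee_rot: [-1.646, 1.567, 2.767]
force: [-0.0, -0.7, -0.6]
opening: 0.0351
t 2.85 tcp [ 0.4523 -0.0806  0.1149] F [-0.  -0.7 -0.6] open 0.0351 jawyaw -17.1 down [-0.003  0.001 -1.   ]
```

View pics/w2.png

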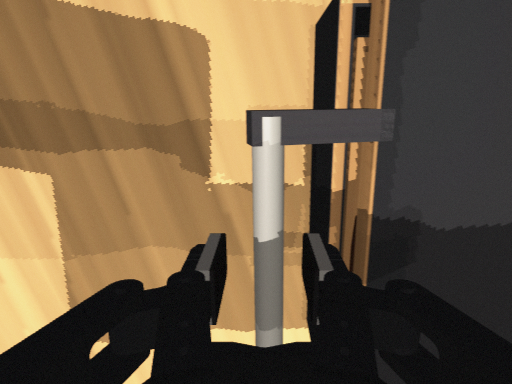

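The bar (column ~268) sits between the fingers, clear of both pads. I'll close on it.

```bash
python3 -m inch '[{"jaw":0.0,"dx":0,"dy":0,"dz":0,"rx":0,"ry":0,"rz":0},{"jaw":0.0,"dx":0,"dy":0,"dz":0,"rx":0,"ry":0,"rz":0},{"jaw":0.0,"dx":0,"dy":0,"dz":0,"rx":0,"ry":0,"rz":0},{"jaw":0.0,"dx":0,"dy":0,"dz":0,"rx":0,"ry":0,"rz":0}]'
python3 - <<'E'
from h import *
s,R=st()
B=np.array([.4525,-.081,.134]);
p=np.array(s['tcp_pos'])
yaw=np.radians(-17.3); a=np.array([np.cos(yaw),np.sin(yaw)])
r=np.hypot(.202,.005); zb=p[2]+.019
ph0=np.arcsin((zb-.08)/r); print(np.degrees(ph0), 'hinge',p[:2]+a*r*np.cos(ph0))
phF=np.radians(91.42)
for ph in np.linspace(ph0,phF,15):
    d=a*r*(np.cos(ph0)-np.cos(ph)); print(np.degrees(ph).round(1),d.round(4),round(r*(np.sin(ph)-np.sin(ph0)),4))
E
```

```text
time_s: 3.3
tcp_pos: [0.4536, -0.0817, 0.1167]
ee_rot: [-2.465, 1.57, 1.947]
force: [-3.0, 3.8, 3.3]
opening: 0.0099
t 3.3 tcp [ 0.4536 -0.0817  0.1167] F [-3.   3.8  3.3] open 0.0099 jawyaw -17.2 down [-0.     0.001 -1.   ]
16.00402770340223 hinge [ 0.63901603 -0.13949058]
16.0 [ 0. -0.] 0.0
21.4 [ 0.0058 -0.0018] 0.018
26.8 [ 0.0132 -0.0041] 0.0353
32.2 [ 0.0221 -0.0069] 0.0519
37.6 [ 0.0325 -0.0101] 0.0674
42.9 [ 0.0442 -0.0138] 0.0819
48.3 [ 0.0572 -0.0178] 0.0952
53.7 [ 0.0713 -0.0222] 0.1072
59.1 [ 0.0864 -0.0269] 0.1177
64.5 [ 0.1023 -0.0319] 0.1266
69.9 [ 0.1191 -0.0371] 0.134
75.3 [ 0.1364 -0.0425] 0.1397
80.6 [ 0.1541 -0.048 ] 0.1437
86.0 [ 0.1721 -0.0536] 0.1459
91.4 [ 0.1902 -0.0592] 0.1463
```

```bash
python3 -m inch '[{"jaw":0.0,"dx":0.003,"dy":-0.001,"dz":0.009,"rx":0,"ry":0,"rz":0},{"jaw":0.0,"dx":0.006,"dy":-0.002,"dz":0.018,"rx":0,"ry":0,"rz":0},{"jaw":0.0,"dx":0.0095,"dy":-0.003,"dz":0.027,"rx":0,"ry":0,"rz":0},{"jaw":0.0,"dx":0.013,"dy":-0.004,"dz":0.035,"rx":0,"ry":0,"rz":0}]'
python3 - <<'E'
from h import *
s,R=st()
im=bot.capture('scene'); cv2.imwrite('pics/s3.png',im[120:280,100:340,::-1].repeat(3,0).repeat(3,1))
E
```

```text
time_s: 3.7
tcp_pos: [0.4659, -0.0854, 0.1517]
ee_rot: [-1.867, 1.568, 2.544]
force: [-3.3, 4.2, -4.9]
opening: 0.0097
t 3.7 tcp [ 0.4659 -0.0854  0.1517] F [-3.3  4.2 -4.9] open 0.0097 jawyaw -17.2 down [-0.003  0.002 -1.   ]
```

View pics/s3.png

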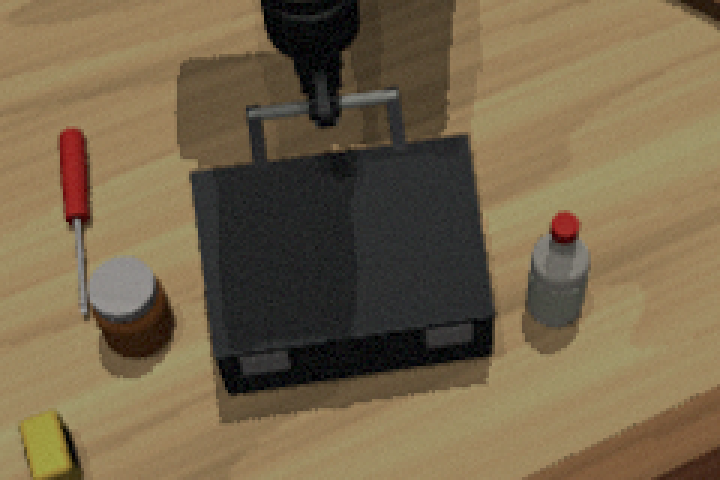

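The bar is held near its middle and the lid is rising with small forces, so I'll continue the arc.

```bash
python3 -m inch '[{"jaw":0.0,"dx":0.009,"dy":-0.003,"dz":0.0165,"rx":0,"ry":0,"rz":0},{"jaw":0.0,"dx":0.0195,"dy":-0.006,"dz":0.032,"rx":0,"ry":0,"rz":0},{"jaw":0.0,"dx":0.031,"dy":-0.0095,"dz":0.0465,"rx":0,"ry":0,"rz":0},{"jaw":0.0,"dx":0.044,"dy":-0.0135,"dz":0.06,"rx":0,"ry":0,"rz":0}]'
python3 - <<'E'
from h import *
s,R=st()
E
```

```text
time_s: 4.15
tcp_pos: [0.5073, -0.0978, 0.2123]
ee_rot: [-1.712, 1.563, 2.7]
force: [-19.6, 10.4, 15.8]
opening: 0.0094
t 4.15 tcp [ 0.5073 -0.0978  0.2123] F [-19.6  10.4  15.8] open 0.0094 jawyaw -17.2 down [-0.007  0.003 -1.   ]
```

About 26 N of radial force is pushing the tool outward, so my arc is slightly tight. I'll ease out.

```bash
python3 -m inch '[{"jaw":0.0,"dx":-0.002,"dy":0.001,"dz":0.002,"rx":0,"ry":0,"rz":0},{"jaw":0.0,"dx":-0.002,"dy":0.001,"dz":0.002,"rx":0,"ry":0,"rz":0}]'
python3 - <<'E'
from h import *
s,R=st()
for c in('scene','top'):
    bot.capture(c)
    for t in('lid_bar','lid_hinge'):
        for r in bot.place_of(t,c)[:1]: print(c,t,r['conf'],np.round(r['point'],4))
st()
E
```

```text
time_s: 4.35
tcp_pos: [0.5095, -0.0985, 0.2146]
ee_rot: [2.063, 1.569, 0.192]
force: [-3.2, 4.6, 6.3]
opening: 0.0096
t 4.35 tcp [ 0.5095 -0.0985  0.2146] F [-3.2  4.6  6.3] open 0.0096 jawyaw -17.2 down [ 0.001  0.    -1.   ]
scene lid_bar 0.68 [ 0.5097 -0.0969  0.2265]
scene lid_hinge 0.71 [ 0.6422 -0.1368  0.0809]
t 4.65 tcp [ 0.5091 -0.0983  0.2142] F [-2.2  4.7  5.9] open 0.0098 jawyaw -17.2 down [ 0.001  0.001 -1.   ]
```

Run:
```python
from h import *
from scipy.optimize import least_squares
P=np.array([[.4536,-.0817,.1167],[.4659,-.0854,.1517],[.5091,-.0983,.2142]])
yaw=np.radians(-17.2); a=np.array([np.cos(yaw),np.sin(yaw)])
u=P[:,:2]@a; z=P[:,2]; r=np.hypot(.202,.005)
f=lambda q:np.r_[np.hypot(q[0]-u,z+q[1]-.08)-r]
q=least_squares(f,[u[0]+.194,.019]).x; print(q,f(q),'hinge xy',P[0,:2]+a*(q[0]-u[0]))
for g in (q[1],.019,.016):
    h=np.mean(u+np.sqrt(r*r-(z+g-.08)**2)); g_=g
    ph=np.degrees(np.arctan2(z+g-.08,h-u)); print(g,h,ph.round(1),'final d from now', ((h+.005-u[2])*a).round(4), round(.08+.202-g-z[2],4))
```

```text
[0.65331245 0.0135629 ] [ 1.24204717e-04 -1.78595661e-04  6.09440049e-05] hinge xy [ 0.6406806  -0.13961112]
0.01356290454333571 0.6533055973177303 [14.4 25.  47. ] final d from now [ 0.1365 -0.0423] 0.0542
0.019 0.6499130054262595 [16.1 26.8 48.7] final d from now [ 0.1333 -0.0413] 0.0488
0.016 0.6518201458192968 [15.2 25.8 47.8] final d from now [ 0.1351 -0.0418] 0.0518
```

Run:
```python
import numpy as np
yaw=np.radians(-17.2); a=np.array([np.cos(yaw),np.sin(yaw)]); r=.20206;p0=np.radians(47)
for d in (52,57,62,67,72,77,82,87,91.4):
    p=np.radians(d); print(d,(a*r*(np.cos(p0)-np.cos(p))).round(4),round(r*(np.sin(p)-np.sin(p0)),4))
```

```text
52 [ 0.0128 -0.004 ] 0.0114
57 [ 0.0265 -0.0082] 0.0217
62 [ 0.041  -0.0127] 0.0306
67 [ 0.0562 -0.0174] 0.0382
72 [ 0.072  -0.0223] 0.0444
77 [ 0.0882 -0.0273] 0.0491
82 [ 0.1048 -0.0324] 0.0523
87 [ 0.1215 -0.0376] 0.054
91.4 [ 0.1364 -0.0422] 0.0542
```

```bash
python3 -m inch '[{"jaw":0.0,"dx":0.013,"dy":-0.004,"dz":0.0115,"rx":0,"ry":0,"rz":0},{"jaw":0.0,"dx":0.0265,"dy":-0.008,"dz":0.0218,"rx":0,"ry":0,"rz":0},{"jaw":0.0,"dx":0.041,"dy":-0.0127,"dz":0.0308,"rx":0,"ry":0,"rz":0},{"jaw":0.0,"dx":0.041,"dy":-0.0127,"dz":0.0308,"rx":0,"ry":0,"rz":0}]'
python3 - <<'E'
from h import *
s,R=st()
E
```

```text
time_s: 5.05
tcp_pos: [0.5513, -0.111, 0.2464]
ee_rot: [2.261, 1.568, 0.39]
force: [-5.6, 7.3, 14.7]
opening: 0.0096
t 5.05 tcp [ 0.5513 -0.111   0.2464] F [-5.6  7.3 14.7] open 0.0096 jawyaw -17.2 down [ 0.002  0.001 -1.   ]
```

```bash
python3 -m inch '[{"jaw":0.0,"dx":0.015,"dy":-0.0047,"dz":0.0088,"rx":0,"ry":0,"rz":0},{"jaw":0.0,"dx":0.031,"dy":-0.0096,"dz":0.015,"rx":0,"ry":0,"rz":0},{"jaw":0.0,"dx":0.047,"dy":-0.0146,"dz":0.0197,"rx":0,"ry":0,"rz":0},{"jaw":0.0,"dx":0.047,"dy":-0.0146,"dz":0.0197,"rx":0,"ry":0,"rz":0}]'
python3 - <<'E'
from h import *
s,R=st()
E
```

```text
time_s: 5.45
tcp_pos: [0.5993, -0.1254, 0.2659]
ee_rot: [2.169, 1.566, 0.298]
force: [-0.3, 7.9, 10.0]
opening: 0.0093
t 5.45 tcp [ 0.5993 -0.1254  0.2659] F [-0.3  7.9 10. ] open 0.0093 jawyaw -17.2 down [ 0.004  0.001 -1.   ]
```

```bash
python3 -m inch '[{"jaw":0.0,"dx":0.0165,"dy":-0.0045,"dz":0.004,"rx":0,"ry":0,"rz":0},{"jaw":0.0,"dx":0.0335,"dy":-0.0095,"dz":0.0058,"rx":0,"ry":0,"rz":0},{"jaw":0.0,"dx":0.0335,"dy":-0.0095,"dz":0.0058,"rx":0,"ry":0,"rz":0}]'
python3 - <<'E'
from h import *
s,R=st()
for c in('scene','top'):
    im=bot.capture(c); cv2.imwrite(f'pics/l_{c}.png',im[100:290,100:355,::-1].repeat(3,0).repeat(3,1))
    for t in('lid_bar','lid_hinge','tray_grip','tray'):
        for r in bot.place_of(t,c)[:1]: print(c,t,r['conf'],np.round(r['point'],4))
E
```

```text
time_s: 5.75
tcp_pos: [0.633, -0.1357, 0.2706]
ee_rot: [1.865, 1.567, -0.006]
force: [4.0, 3.7, 3.0]
opening: 0.0096
t 5.75 tcp [ 0.633  -0.1357  0.2706] F [4.  3.7 3. ] open 0.0096 jawyaw -17.2 down [ 0.004 -0.    -1.   ]
scene lid_bar 0.81 [ 0.6322 -0.1329  0.2833]
scene lid_hinge 0.72 [ 0.6399 -0.139   0.0794]
scene tray_grip 0.51 [ 0.5613 -0.1096  0.0641]
top tray_grip 0.33 [ 0.3807 -0.3126 -0.0053]
```

View pics/l_scene.png

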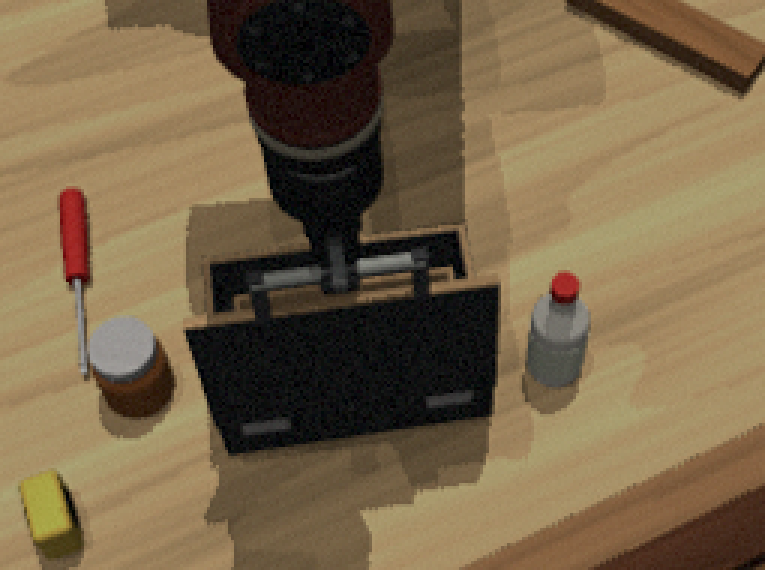

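View pics/l_top.png

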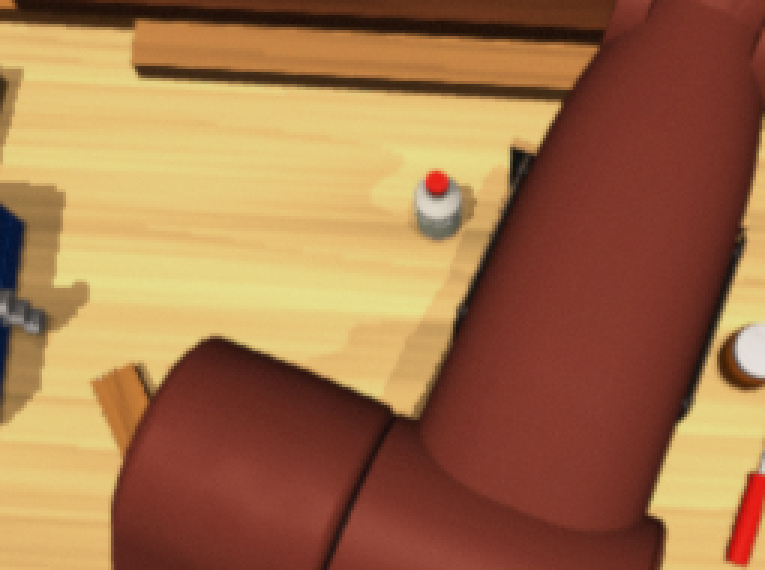

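```bash
python3 -m inch '[{"jaw":0.0,"dx":0.006,"dy":-0.0018,"dz":0.0,"rx":0,"ry":0,"rz":0},{"jaw":0.0,"dx":0.012,"dy":-0.0037,"dz":0.0,"rx":0,"ry":0,"rz":0},{"jaw":0.0,"dx":0.012,"dy":-0.0037,"dz":0.0,"rx":0,"ry":0,"rz":0}]'
python3 - <<'E'
from h import *
s,R=st(); a=R[:2,1]; print('u',np.array(s['tcp_pos'][:2])@a)
bs=[];hs=[]
for k in range(3):
    im=bot.capture('scene')
    bs+=[r['point'] for r in bot.place_of('lid_bar','scene')[:1]];hs+=[r['point'] for r in bot.place_of('lid_hinge','scene')[:1]]
bs=np.array(bs);hs=np.array(hs);print(bs.round(4),hs.round(4)); print('bar-hinge along a',(bs.mean(0)-hs.mean(0))[:2]@a)
cv2.imwrite('pics/m.png',im[100:290,100:355,::-1].repeat(3,0).repeat(3,1))
E
```

```text
time_s: 6.55
tcp_pos: [0.6438, -0.1389, 0.2707]
ee_rot: [2.036, 1.568, 0.165]
force: [2.9, 4.5, 3.9]
opening: 0.0095
t 6.55 tcp [ 0.6438 -0.1389  0.2707] F [2.9 4.5 3.9] open 0.0095 jawyaw -17.2 down [ 0.003  0.    -1.   ]
u 0.6560556971002685
[[ 0.6424 -0.1376  0.283 ]
 [ 0.6438 -0.135   0.2827]
 [ 0.6442 -0.1378  0.2824]] [[ 0.6434 -0.1396  0.0802]
 [ 0.6398 -0.1376  0.0775]
 [ 0.64   -0.1382  0.0801]]
bar-hinge along a 0.001799545262732732
```

View pics/m.png

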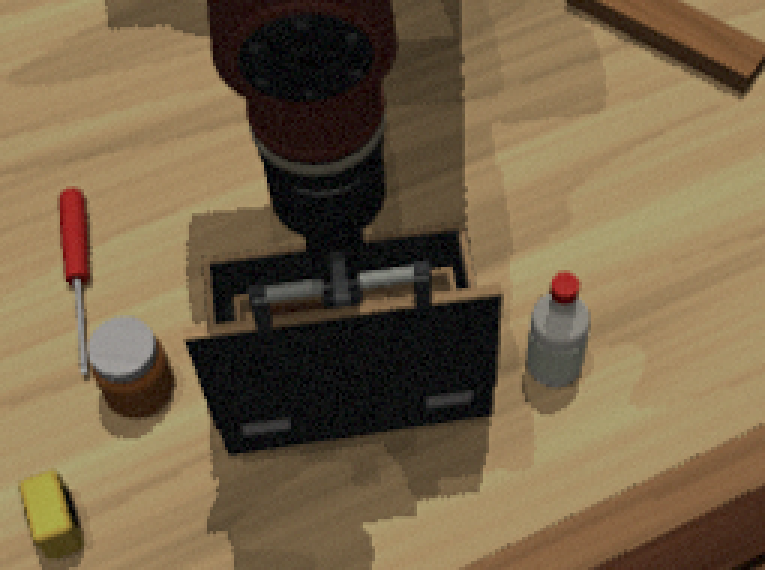

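```bash
python3 -m inch '[{"jaw":0.0,"dx":0.0025,"dy":-0.0008,"dz":0.0,"rx":0,"ry":0,"rz":0},{"jaw":0.0,"dx":0.0025,"dy":-0.0008,"dz":0.0,"rx":0,"ry":0,"rz":0}]' ; python3 -m inch '[{"jaw":0.06,"dx":0,"dy":0,"dz":0.0,"rx":0,"ry":0,"rz":0},{"jaw":0.06,"dx":0,"dy":0,"dz":0.0,"rx":0,"ry":0,"rz":0},{"jaw":0.06,"dx":0,"dy":0,"dz":0.0,"rx":0,"ry":0,"rz":0}]'
python3 - <<'E'
from h import *
s,R=st(); a=R[:2,1]; print('u',np.array(s['tcp_pos'][:2])@a)
E
```

```text
time_s: 7.2
tcp_pos: [0.6456, -0.1395, 0.2706]
ee_rot: [2.254, 1.569, 0.383]
force: [0.3, 5.4, 5.7]
opening: 0.0098
time_s: 7.5
tcp_pos: [0.645, -0.1405, 0.2696]
ee_rot: [0.369, 1.57, -1.504]
force: [-0.6, -1.0, -0.7]
opening: 0.0525
t 7.5 tcp [ 0.645  -0.1405  0.2696] F [-0.6 -1.  -0.7] open 0.0525 jawyaw -17.3 down [ 0.    -0.001 -1.   ]
u 0.6576501528874535
```

Released. I'll go up and then back towards the robot, clear of the lid, and look.

```bash
python3 -m inch '[{"jaw":0.06,"dx":0,"dy":0,"dz":0.03,"rx":0,"ry":0,"rz":0},{"jaw":0.06,"dx":0,"dy":0,"dz":0.07,"rx":0,"ry":0,"rz":0},{"jaw":0.06,"dx":-0.04,"dy":0.012,"dz":0.08,"rx":0,"ry":0,"rz":0},{"jaw":0.07,"dx":-0.08,"dy":0.024,"dz":0.08,"rx":0,"ry":0,"rz":0},{"jaw":0.07,"dx":-0.12,"dy":0.036,"dz":0.08,"rx":0,"ry":0,"rz":0}]'
python3 - <<'E'
from h import *
s,R=st(); a=R[:2,1]
bs=[];hs=[];tg=[]
for k in range(2):
    im=bot.capture('scene')
    for L,t in ((bs,'lid_bar'),(hs,'lid_hinge'),(tg,'tray_grip')): L+=[r['point'] for r in bot.place_of(t,'scene')[:1]]
bs=np.array(bs);hs=np.array(hs);print(bs.round(4),hs.round(4),np.round(tg,4)); print('bar-hinge along a',(bs.mean(0)-hs.mean(0))[:2]@a)
cv2.imwrite('pics/n.png',im[100:290,100:355,::-1].repeat(3,0).repeat(3,1))
w=bot.capture('wrist');cv2.imwrite('pics/nw.png',w[:,:,::-1])
for t in ('tray_grip','tray','hinge_fitting','corner_block','lid_bar'):
    for r in bot.place_of(t,'wrist')[:1]: print(t,r['conf'],np.round(r['point'],4))
E
```

```text
time_s: 8.0
tcp_pos: [0.524, -0.1041, 0.3496]
ee_rot: [1.162, 1.57, -0.71]
force: [0.4, 0.1, 1.8]
opening: 0.07
t 8.0 tcp [ 0.524  -0.1041  0.3496] F [0.4 0.1 1.8] open 0.07 jawyaw -17.3 down [ 0.001 -0.001 -1.   ]
[[ 0.6454 -0.1353  0.2827]
 [ 0.6451 -0.1351  0.2811]] [[ 0.6413 -0.1402  0.0776]
 [ 0.6432 -0.1402  0.0805]] [[ 0.5612 -0.1099  0.0627]
 [ 0.5603 -0.1094  0.0608]]
bar-hinge along a 0.001379976556819167
tray_grip 0.75 [ 0.5584 -0.1086  0.061 ]
tray 0.96 [ 0.5624 -0.1106  0.0089]
hinge_fitting 0.71 [ 0.6051 -0.089   0.0136]
corner_block 0.76 [ 0.521  -0.1507  0.0124]
lid_bar 0.89 [ 0.6431 -0.138   0.2787]
```

View pics/n.png

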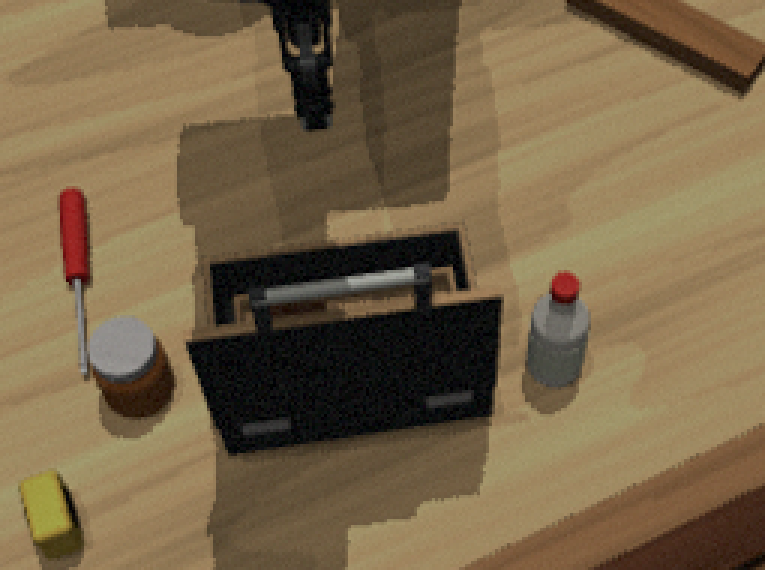

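View pics/nw.png

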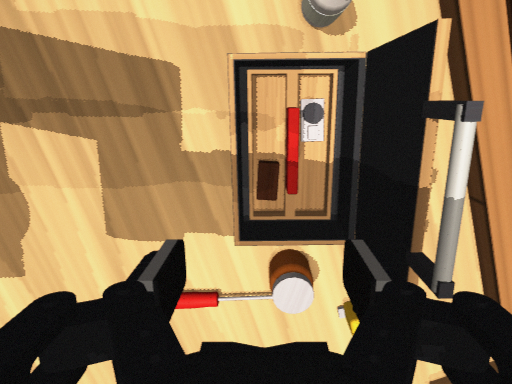

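The lid stands by itself. The wrist view shows the tray, with its red handle at column ~292, rows 108 to 193. The hinge fitting is in the right compartment at (313,118) and the block in the left at (268,180). I'll fit the lid angle more precisely from zoomed pixel features.

Run:
```python
import cv2
w=cv2.imread('pics/nw.png'); cv2.imwrite('pics/z1.png',cv2.resize(w[10:310,220:500],None,fx=2.0,fy=2.0,interpolation=cv2.INTER_CUBIC)[:600])
n=cv2.imread('pics/n.png')[::3,::3]; c=n[70:165,55:175]; cv2.imwrite('pics/z2.png',cv2.resize(c,None,fx=6,fy=6,interpolation=cv2.INTER_CUBIC))
```

```text
(no output)
```

View pics/z1.png

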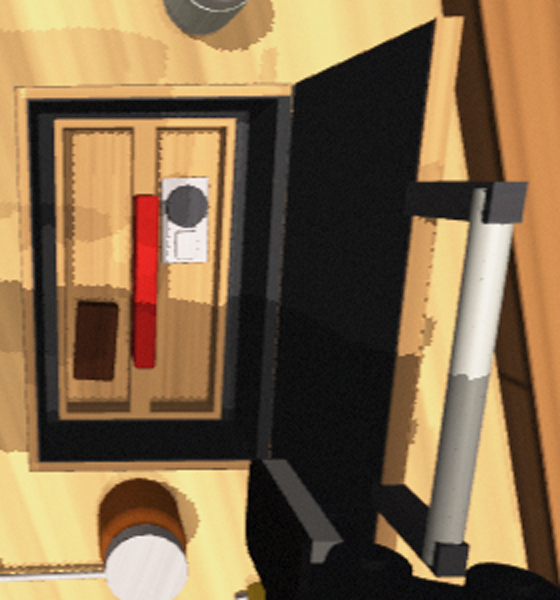

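View pics/z2.png

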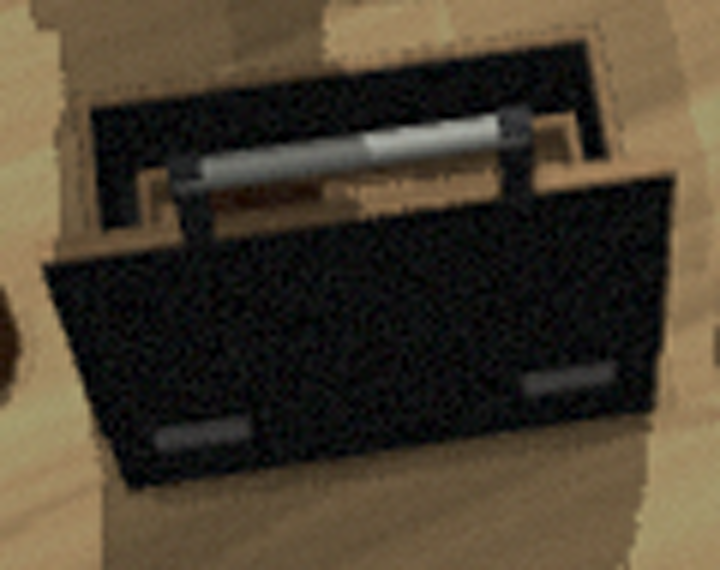

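```bash
cat > fit.py <<'E'
from h import *
from scipy.optimize import least_squares
s,R=st()
cs=bot.camera_info('scene');cw=bot.camera_info('wrist')
Ks,Rs,ts=[np.array(cs[k]) for k in('mtx','R','t')]
Kw=np.array(cw['mtx']);T=np.array(cw['hand_eye'])
M=np.eye(4);M[:3,:3]=R;M[:3,3]=s['tcp_pos'];Mw=np.linalg.inv(M@T)
def pr(K,R_,t,X): c=K@(R_@X+t); return c[:2]/c[2]
ps=lambda X:pr(Ks,Rs,ts,X); pw=lambda X:pr(Kw,Mw[:3,:3],Mw[:3,3],X)
def W(q,p,lid=False):
    x,y,yaw,th=q[:4]; p=np.array(p,float)/1000
    if lid:
        c,s_=np.cos(th),np.sin(th); px,pz=p[0],p[2]
        p=np.array([.08+c*px+s_*pz,p[1],.08-s_*px+c*pz])
    cy,sy=np.cos(yaw),np.sin(yaw); return np.array([x+cy*p[0]-sy*p[1],y+sy*p[0]+cy*p[1],p[2]])
S=lambda u,v:np.array([u/6+155,v/6+170]); V=lambda u,v:np.array([u/2+220,v/2+10])
obs=[(0,(-160,-120,10),1,S(45,265)),(0,(-160,120,10),1,S(675,175)),(0,(-80,-120,80),0,S(68,108)),(0,(-80,120,80),0,S(592,35)),
(0,(80,-120,0),0,S(130,490)),(0,(80,120,0),0,S(650,410)),(0,(-202,-54,5),1,S(200,172)),(0,(-202,54,5),1,S(500,132)),
(1,(-80,120,80),0,V(15,87)),(1,(-80,-120,80),0,V(32,470)),(1,(-160,120,0),1,V(437,18)),(1,(-160,120,10),1,V(463,17))]
def f(q):
    out=[]
    for cam,p,l,o in obs:
        out.append(((pw if cam else ps)(W(q,p,l))-o+(q[4:6] if cam else q[6:8])))
    # bar axis in wrist
    a,b=V(496,222),V(446,545); n=np.array([-(b-a)[1],(b-a)[0]]);n/=np.hypot(*n)
    e=[n@(pw(W(q,(-202,y,5),1))+q[4:6]-a) for y in(40,-40)]
    return np.r_[np.ravel(out),e,q[4:8]/2]
sol=least_squares(f,[.564,-.114,-.3,1.57,0,0,0,0],loss='soft_l1');q=sol.x
print('chest',q[:2].round(4),'yaw',np.degrees(q[2]).round(2),'lid deg',np.degrees(q[3]).round(2),'off',q[4:].round(1))
print(f(q)[:24].reshape(-1,2).round(1).tolist(),f(q)[24:26].round(1))
print('hinge',W(q,(0,0,0),True).round(4), 'sd',np.degrees(np.sqrt(np.linalg.inv(sol.jac.T@sol.jac)[3,3])))
E
python3 fit.py
```

```text
t 8.7 tcp [ 0.5252 -0.1041  0.3494] F [ 0.4 -0.9 -0.3] open 0.07 jawyaw -17.2 down [-0.  0. -1.]
chest [ 0.5629 -0.1179] yaw -16.39 lid deg 89.92 off [ 0.2 -1.2  1.7  0.5]
[[-1.4, 0.4], [-0.2, -0.3], [0.5, -1.2], [0.7, -1.5], [-0.6, 1.0], [0.8, 0.5], [0.0, 0.4], [-0.6, -0.1], [0.3, -0.1], [-0.4, 1.3], [-0.6, -0.3], [1.1, -0.1]] [ 0.7 -0.5]
hinge [ 0.6396 -0.1405  0.08  ] sd 0.4067598161289851
```

The fitted lid angle is 89.9° (±0.4°), so it is upright. Next I'll locate the handle.

Run:
```python
from h import *
s,R=st(); ci=bot.camera_info('wrist'); K=np.array(ci['mtx']); T=np.array(ci['hand_eye'])
C=R@T[:3,3]+s['tcp_pos']; print('C',C)
def bp(u,v,z):
    d=R@T[:3,:3]@np.linalg.solve(K,[u/2+220,v/2+10,1]); return C+d*(z-C[2])/d[2]
e=[bp(135,195,.072),bp(157,195,.072),bp(135,367,.072),bp(155,367,.072)]
m1=(e[0]+e[1])/2;m2=(e[2]+e[3])/2;d=m1-m2
print(np.round(e,4),'mid',(m1+m2)/2,'len',np.linalg.norm(d),'w',np.linalg.norm(e[0]-e[1]),np.linalg.norm(e[2]-e[3]),'yaw',np.degrees(np.arctan2(d[1],d[0]))-90)
# tray rim corners z=.038
c=[bp(54,120,.038),bp(236,119,.038),bp(60,419,.038),bp(220,419,.038)]
print(np.round(c,4),np.mean(c,0)); 
for i,j in((0,2),(1,3)): d=c[i]-c[j]; print(np.linalg.norm(d),np.degrees(np.arctan2(d[1],d[0]))-90)
```

```text
t 8.7 tcp [ 0.5252 -0.1041  0.3494] F [ 0.4 -0.9 -0.3] open 0.07 jawyaw -17.2 down [-0.  0. -1.]
C [ 0.54486831 -0.04057804  0.49014019]
[[ 0.5696 -0.0572  0.072 ]
 [ 0.5823 -0.0612  0.072 ]
 [ 0.5394 -0.1614  0.072 ]
 [ 0.5518 -0.1653  0.072 ]] mid [ 0.56079056 -0.11128125  0.072     ] len 0.10844174640932622 w 0.01335509941580352 0.013007462883252852 yaw -16.241672072211017
[[ 0.5351  0.0013  0.038 ]
 [ 0.6462 -0.0326  0.038 ]
 [ 0.4767 -0.1926  0.038 ]
 [ 0.5865 -0.2266  0.038 ]] [ 0.56112745 -0.11261952  0.038     ]
0.20243461229631216 -16.783461359531174
0.20302298484354178 -17.08293615336052
```

```bash
python3 -m inch '[{"jaw":0.06,"dx":0.018,"dy":-0.0035,"dz":-0.04,"rx":0,"ry":0,"rz":0.008},{"jaw":0.06,"dx":0.036,"dy":-0.007,"dz":-0.08,"rx":0,"ry":0,"rz":0.008},{"jaw":0.06,"dx":0.036,"dy":-0.007,"dz":-0.12,"rx":0,"ry":0,"rz":0.008},{"jaw":0.06,"dx":0.036,"dy":-0.007,"dz":-0.16,"rx":0,"ry":0,"rz":0.008},{"jaw":0.06,"dx":0.036,"dy":-0.007,"dz":-0.18,"rx":0,"ry":0,"rz":0.008}]'
python3 - <<'E'
from h import *
s,R=st()
w=bot.capture('wrist');cv2.imwrite('pics/d1.png',w[:,:,::-1])
for t in ('tray_grip',):
    for r in bot.place_of(t,'wrist')[:1]: print(t,r['conf'],np.round(r['point'],4))
w=bot.capture('scene');cv2.imwrite('pics/d2.png',w[60:290,100:355,::-1].repeat(2,0).repeat(2,1))
E
```

```text
time_s: 9.2
tcp_pos: [0.5593, -0.1104, 0.166]
ee_rot: [-1.606, 1.566, 2.814]
force: [0.5, -0.1, 0.9]
opening: 0.0601
t 9.2 tcp [ 0.5593 -0.1104  0.166 ] F [ 0.5 -0.1  0.9] open 0.0601 jawyaw -16.8 down [-0.004  0.001 -1.   ]
tray_grip 0.69 [ 0.5588 -0.1111  0.0615]
```

View pics/d1.png

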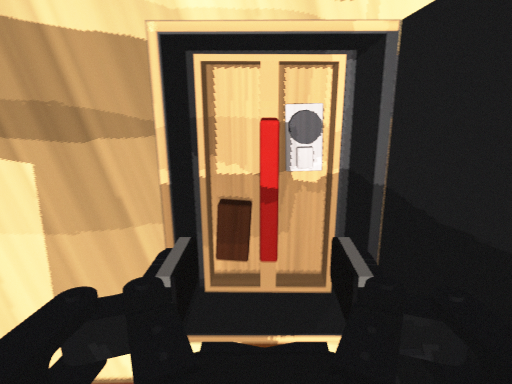

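View pics/d2.png

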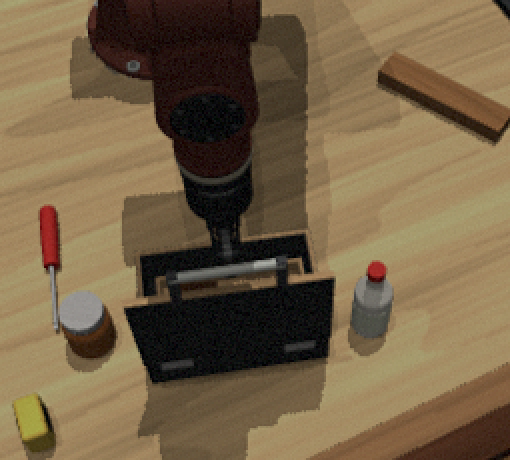

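The handle (column ~269) is centred between the fingers at columns ~180 and ~352, and the arm is clear of the bar. I'll descend.

```bash
python3 -m inch '[{"jaw":0.06,"dx":0.001,"dy":0,"dz":-0.04,"rx":0,"ry":0,"rz":0},{"jaw":0.06,"dx":0.001,"dy":0,"dz":-0.08,"rx":0,"ry":0,"rz":0},{"jaw":0.06,"dx":0.001,"dy":0,"dz":-0.105,"rx":0,"ry":0,"rz":0},{"jaw":0.06,"dx":0.001,"dy":0,"dz":-0.122,"rx":0,"ry":0,"rz":0},{"jaw":0.06,"dx":0.001,"dy":0,"dz":-0.122,"rx":0,"ry":0,"rz":0}]'
python3 - <<'E'
from h import *
s,R=st()
w=bot.capture('wrist');cv2.imwrite('pics/e1.png',w[:,:,::-1])
E
```

```text
time_s: 9.85
tcp_pos: [0.5618, -0.111, 0.0472]
ee_rot: [-1.622, 1.57, 2.798]
force: [0.0, 0.6, 0.5]
opening: 0.06
t 9.85 tcp [ 0.5618 -0.111   0.0472] F [0.  0.6 0.5] open 0.06 jawyaw -16.8 down [-0.001  0.    -1.   ]
```

View pics/e1.png

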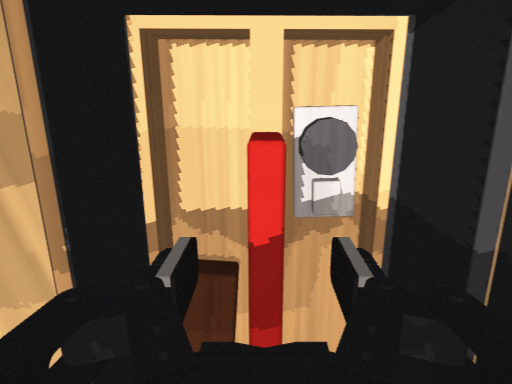

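The board is centred between the fingers. I'll go down another 4 mm and close.

```bash
python3 -m inch '[{"jaw":0.06,"dx":0,"dy":0,"dz":-0.004,"rx":0,"ry":0,"rz":0},{"jaw":0.0,"dx":0,"dy":0,"dz":-0.004,"rx":0,"ry":0,"rz":0},{"jaw":0.0,"dx":0,"dy":0,"dz":-0.004,"rx":0,"ry":0,"rz":0},{"jaw":0.0,"dx":0,"dy":0,"dz":-0.004,"rx":0,"ry":0,"rz":0},{"jaw":0.0,"dx":0,"dy":0,"dz":-0.004,"rx":0,"ry":0,"rz":0}]' ; python3 -m inch '[{"jaw":0.0,"dx":0,"dy":0,"dz":0,"rx":0,"ry":0,"rz":0},{"jaw":0.0,"dx":0,"dy":0,"dz":0.0,"rx":0,"ry":0,"rz":0},{"jaw":0.0,"dx":0,"dy":0,"dz":0.002,"rx":0,"ry":0,"rz":0},{"jaw":0.0,"dx":0,"dy":0,"dz":0.004,"rx":0,"ry":0,"rz":0},{"jaw":0.0,"dx":0,"dy":0,"dz":0.008,"rx":0,"ry":0,"rz":0}]'
python3 - <<'E'
from h import *
s,R=st();print(np.round(s['torque'],2))
w=bot.capture('wrist');cv2.imwrite('pics/f1.png',w[:,:,::-1])
E
```

```text
time_s: 10.4
tcp_pos: [0.5624, -0.1112, 0.0444]
ee_rot: [1.548, 1.57, -0.316]
force: [-1.3, 0.5, 5.4]
opening: 0.013
time_s: 10.9
tcp_pos: [0.5613, -0.1108, 0.0512]
ee_rot: [-1.606, 1.569, 2.814]
force: [-0.0, 1.0, -5.2]
opening: 0.0133
t 10.9 tcp [ 0.5613 -0.1108  0.0512] F [-0.   1.  -5.2] open 0.0133 jawyaw -16.8 down [-0.002  0.001 -1.   ]
[-0.08  0.04 -0.04]
```

View pics/f1.png

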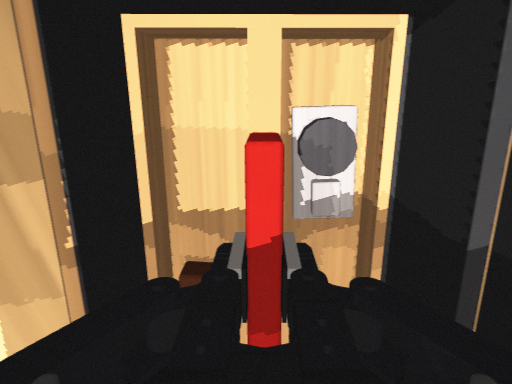

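The grip is good: opening 13 mm, load ~5 N, and the tray hangs level. I'll lift straight up slowly.

```bash
python3 -m inch '[{"jaw":0.0,"dx":0,"dy":0,"dz":0.006,"rx":0,"ry":0,"rz":0},{"jaw":0.0,"dx":0,"dy":0,"dz":0.014,"rx":0,"ry":0,"rz":0},{"jaw":0.0,"dx":0,"dy":0,"dz":0.022,"rx":0,"ry":0,"rz":0},{"jaw":0.0,"dx":0,"dy":0,"dz":0.03,"rx":0,"ry":0,"rz":0},{"jaw":0.0,"dx":0,"dy":0,"dz":0.038,"rx":0,"ry":0,"rz":0}]' ; python3 -m inch '[{"jaw":0.0,"dx":0,"dy":0,"dz":0.01,"rx":0,"ry":0,"rz":0},{"jaw":0.0,"dx":0,"dy":0,"dz":0.02,"rx":0,"ry":0,"rz":0},{"jaw":0.0,"dx":0,"dy":0,"dz":0.03,"rx":0,"ry":0,"rz":0},{"jaw":0.0,"dx":0,"dy":0,"dz":0.04,"rx":0,"ry":0,"rz":0},{"jaw":0.0,"dx":0,"dy":0,"dz":0.05,"rx":0,"ry":0,"rz":0}]'
python3 - <<'E'
from h import *
s,R=st();print(np.round(s['torque'],2))
w=bot.capture('scene');cv2.imwrite('pics/g1.png',w[60:290,100:355,::-1].repeat(2,0).repeat(2,1))
E
```

```text
time_s: 11.45
tcp_pos: [0.5621, -0.111, 0.0905]
ee_rot: [1.623, 1.57, -0.241]
force: [0.0, -0.1, -5.6]
opening: 0.0132
time_s: 11.95
tcp_pos: [0.562, -0.111, 0.1405]
ee_rot: [1.382, 1.571, -0.481]
force: [1.1, 0.7, -4.3]
opening: 0.0129
t 11.95 tcp [ 0.562  -0.111   0.1405] F [ 1.1  0.7 -4.3] open 0.0129 jawyaw -16.8 down [ 0. -0. -1.]
[ 0.01 -0.02  0.05]
```

View pics/g1.png

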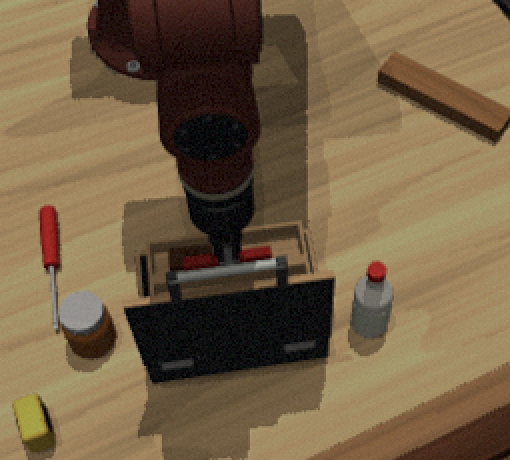

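The tray is coming up clear. About 76 mm more brings the underside to ~180 mm.

```bash
python3 -m inch '[{"jaw":0.0,"dx":0,"dy":0,"dz":0.01,"rx":0,"ry":0,"rz":0},{"jaw":0.0,"dx":0,"dy":0,"dz":0.02,"rx":0,"ry":0,"rz":0},{"jaw":0.0,"dx":0,"dy":0,"dz":0.03,"rx":0,"ry":0,"rz":0},{"jaw":0.0,"dx":0,"dy":0,"dz":0.04,"rx":0,"ry":0,"rz":0},{"jaw":0.0,"dx":0,"dy":0,"dz":0.05,"rx":0,"ry":0,"rz":0}]' ; python3 -m inch '[{"jaw":0.0,"dx":0,"dy":0,"dz":0.01,"rx":0,"ry":0,"rz":0},{"jaw":0.0,"dx":0,"dy":0,"dz":0.018,"rx":0,"ry":0,"rz":0},{"jaw":0.0,"dx":0,"dy":0,"dz":0.023,"rx":0,"ry":0,"rz":0},{"jaw":0.0,"dx":0,"dy":0,"dz":0.0255,"rx":0,"ry":0,"rz":0},{"jaw":0.0,"dx":0,"dy":0,"dz":0.0255,"rx":0,"ry":0,"rz":0}]'; python3 -m inch '[{"jaw":0.0,"dx":0,"dy":0,"dz":0,"rx":0,"ry":0,"rz":0},{"jaw":0.0,"dx":0,"dy":0,"dz":0,"rx":0,"ry":0,"rz":0},{"jaw":0.0,"dx":0,"dy":0,"dz":0,"rx":0,"ry":0,"rz":0}]'
python3 - <<'E'
from h import *
s,R=st();print(np.round(s['torque'],2),np.abs(s['joint_vel']).max())
w=bot.capture('scene');cv2.imwrite('pics/k1.png',w[60:290,100:355,::-1].repeat(3,0).repeat(3,1)[:600])
cv2.imwrite('pics/k1z.png',cv2.resize(w[170:265,155:275,::-1],None,fx=6,fy=6,interpolation=cv2.INTER_CUBIC))
for t in('lid_bar','lid_hinge','tray','tray_grip','glue','jar'):
    for r in bot.place_of(t,'scene')[:1]: print(t,round(r['conf'],2),np.round(r['point'],4))
w=bot.capture('wrist');cv2.imwrite('pics/k2.png',w[:,:,::-1])
for t in('tray','hinge_fitting','corner_block'):
    for r in bot.place_of(t,'wrist')[:1]: print(t,round(r['conf'],2),np.round(r['point'],4))
E
```

```text
time_s: 12.5
tcp_pos: [0.562, -0.111, 0.1905]
ee_rot: [1.635, 1.571, -0.228]
force: [-1.0, -0.4, -4.9]
opening: 0.0131
time_s: 13.0
tcp_pos: [0.562, -0.111, 0.2152]
ee_rot: [1.765, 1.571, -0.098]
force: [0.4, -0.7, -5.3]
opening: 0.0132
time_s: 13.3
tcp_pos: [0.5618, -0.111, 0.2148]
ee_rot: [-1.617, 1.57, 2.803]
force: [0.3, -0.2, -4.9]
opening: 0.0127
t 13.3 tcp [ 0.5618 -0.111   0.2148] F [ 0.3 -0.2 -4.9] open 0.0127 jawyaw -16.8 down [-0.001  0.    -1.   ]
[-0.04  0.05 -0.02] 0.0028052288507845495
lid_bar 0.62 [ 0.6456 -0.135   0.2826]
lid_hinge 0.75 [ 0.6403 -0.1403  0.0785]
tray 0.87 [ 0.5602 -0.1085  0.1795]
tray_grip 0.74 [ 0.5604 -0.1121  0.2322]
glue 0.61 [ 0.654   0.0537 -0.0035]
jar 0.56 [ 0.508  -0.3005  0.0054]
tray 0.71 [ 0.6051 -0.0878  0.1848]
hinge_fitting 0.58 [ 0.6049 -0.0887  0.1847]
```

View pics/k1.png

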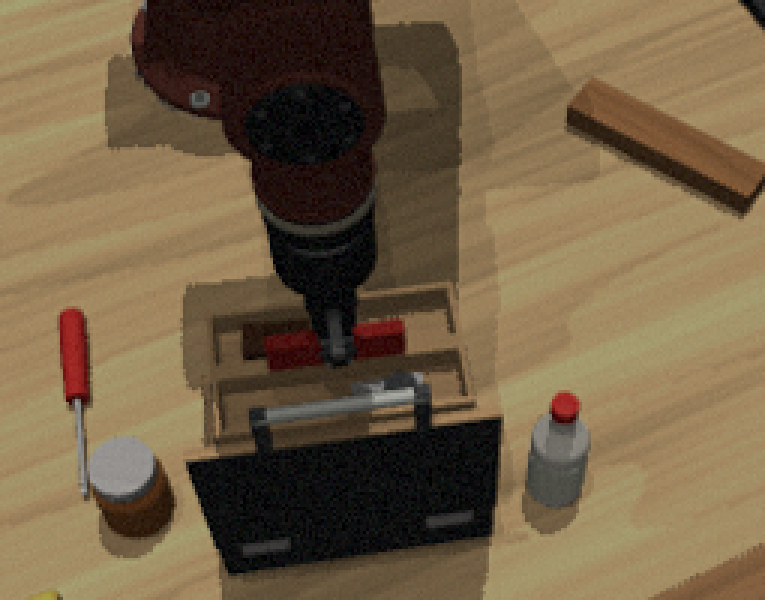

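View pics/k1z.png

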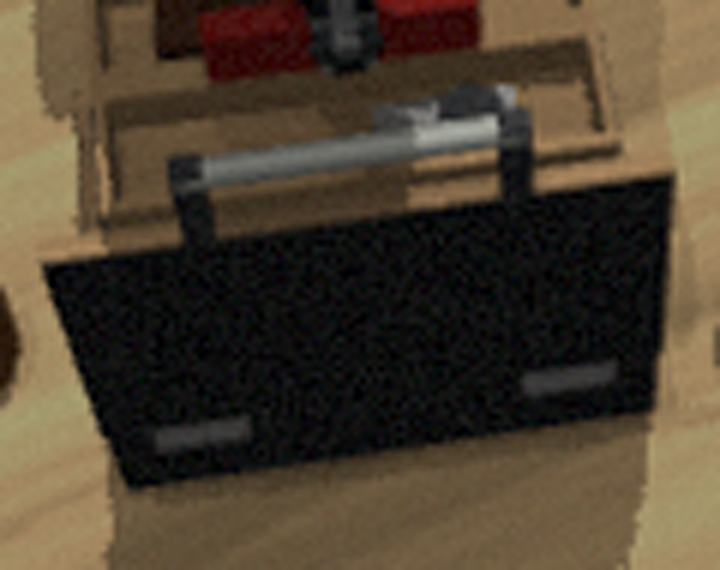

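View pics/k2.png

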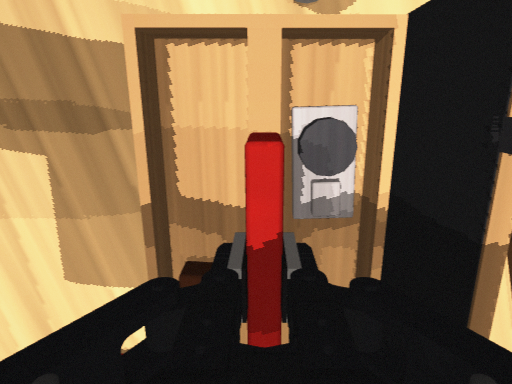

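The tray's pose in the wrist view matches the one just after the grasp (rim row ~20, handle top at (265,137)), so it hasn't tilted. Both fittings are in it, there is a visible gap to the lid, and the lid corners in the scene view are where they were. The underside is at about 179 mm and the arm is still, so I'll hand in.

```bash
python3 -c "
from workcell import bot
print(bot.finish_job())"
```

```text
the job is handed in; nothing more can be done
None
```

The lid is standing upright on its own, and the tray with both fittings is held still above the chest. I handed the job in at about 13.5 s of the 48 s; no verdict is reported.

**Lid:** I gripped the bar and swung the lid up along its arc. Mid-swing the force rose to about 27 N because my arc was slightly tight, so I eased outward and it dropped. A fit to the pictures after release put the lid at 89.9° ± 0.4°. The networks' bar and hinge points alone suggested about 89°. The lid's corners had not moved in the last picture.

**Tray:** I gripped the red handle and lifted straight up. Its underside is at about 0.179 m, which is about 99 mm above the rim. In the wrist view it looks the same as just after the grasp, so it has not tilted. I estimate about 25 mm between tray and lid. The load is steady at about 5 N and the arm is still.

**Fittings and bench:** Both fittings show in the tray in the last pictures. The jar, glue, screwdriver and offcut look unmoved; the tape measure was mostly cropped out of the last view, and the arm never went near it.

**Disagreements:** In the final wrist view the network reported a "tray" point on top of the hinge fitting, and it did not report the corner block, which is mostly hidden by a finger there. The scene camera put the tray at 0.1795 m and shows the block in its compartment.

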